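# Slide the coaster out over the serving edge

### The arm

A 6-joint arm with a two-finger parallel gripper is mounted at the origin on the work surface. World frame = base frame: x ahead of the robot, y to its left, z up, the work surface at z = 0. Lengths are in m, angles in rad, forces in N, time in s.
With the tool pointing down it reaches from about 0.25 to 0.725 m from the base axis. Payload 4 kg.
Tool frame: the origin (TCP) lies on the front face of the gripper's body, between the roots of the fingers; the fingertips stand 73 mm ahead of it and the grasp point (between the pads) lies 54 mm ahead of it; z points along the fingers, y is the direction in which the jaws open and shut (so a half turn about z gives the same grasp; the last joint's range is limited). The gripper opens to 85 mm and grips with 20 to 120 N. Pads are 22 mm wide; open, the fingers measure 114 mm over their backs; the gripper's body (76 mm by 85 mm) begins 54 mm behind the grasp point. The pads swing forward as they close: fully open they stand 13 mm farther back than shut.
Start: joints at [1.116, 0.241, 0.005, 1.335, 0, 1.571], TCP at [0.22, 0.449, 0.304] pointing down, gripper open.
Joint ranges: [-2.72, 2.72], [-1.05, 1.87], [-1.09, 1.28], [-1.99, 2.15], [-1.42, 1.44], [-3.14, 3.14]. Speed limits (rad/s): [2.79, 2.79, 3.14, 3.14, 3.14, 3.14].

### API

Orientations are given as a unit quaternion [x, y, z, w].
In Python, from workcell import sensors, camera, order gives the robot as it stands. The module is installed in compiled form; this text tells all that it offers.
- The arm moves only by the shell command python3 -m inch 'ROWS'. ROWS is JSON, one flat list of numbers, 5 for each row, row after row: the opening, from -1 (shut) to 1 (fully open), then the shift along the tool's x, y, z in mm, then the turn about the tool's z in units of 6 degrees (1.0 is 6 degrees). A call has 1 to 8 rows; each row is the pose to reach, as a shift and turn from the pose commanded when the call began, along the tool's axes at that moment; what a row does not reach only later rows make up. A row lasts 1/10 s, in which the tool goes at most 50 mm and 8.59 degrees, less where a joint would pass 70% of its speed; a pose out of reach is approached as far as the arm can. A call with a gripper value outside its range is refused whole. The fingers move at their own pace and stop on an object; the grip force is fixed at half the most. Time passes only in rows, so rows that repeat a pose let the fingers close. It gives the time, the measured TCP pose, the force and the opening at its end, in the units of the state.
- sensors.get_obs(): the state, without advancing time (a new reading comes with each control period).
- camera(name): name is "scene" or "top" or "wrist"; returns a dict with "pixels" (420x560x3 uint8, red, green, blue), "intrinsics" (3x3 intrinsics, pixels), "extrinsics" (4x4, takes a point from camera to world coordinates). Camera axes: x right, y down, z forward; pixel columns grow to the right and rows downward; lengths in m; the calibration is good to about 2 mm. The wrist camera is an equidistant fisheye: a pixel r from the principal point sees the ray r / f radians off the axis. A picture is of the moment at which its call begins. There is no depth.
- order.job_done(): hands the job in, once; it reports no verdict.
The state is a dict: "clock": time; "joint_pos": joint angles; "joint_vel": joint speeds; "tau": joint torques, N m; "eef_pos": TCP position; "tool_rot": TCP orientation; "ft_force": force on the tool from outside, world axes, zero at the start; "ft_torque": the same for the moment, N m; "grip_width": finger opening in m.
Only numpy, scipy, OpenCV 4.12 (cv2) and the standard library are available. Lean on these libraries where they do the work, as an engineer would, in place of code of your own. Each camera call takes 0.05 s, during which the arm holds its last target.

### The job

First push the small upturned glass aside along the tiled ledge, out of the way of the square bamboo coaster, and leave it standing on the ledge. Then push the coaster to the ledge's blue serving edge (the side away from the robot) until the dark line across it lies right over that edge and it sits square to the edge, so that someone on the other side can take it. Only push: pick nothing up, let nothing fall or tip, and leave the other things on the ledge where they are.

Things in the scene. Friction and masses are not known exactly. Their poses are not given: they have to be found in the camera images.
- ledge: fixed raised ledge, white tiles with a blue nosing (8 mm wide) along its serving edge; 280 (x) x 800 (y) x 50 (z) mm; origin at the centre of its underside, on the table; its top is 50 mm above the table. Its +x axis points to the serving edge, which is straight, runs along its y and lies 140 mm from the origin; the edge faces away from the robot (ledge turned at most about 11 degrees from world x)
- serving_edge (a point): middle of the top of the ledge's serving edge, the blue one; same axes as the ledge
- coaster: square bamboo coaster, loose, 100 x 100 x 10 mm, 75 g (varies), lying on the ledge; origin at the centre of its underside; +x points to the side that must stick out over the serving edge (at the start within about 15 degrees of it), z up. A dark line 4 mm wide runs right across its top along y, 15 mm towards +x from the centre, so 35 mm from the leading side. It slides freely when pushed on its rear side
- coaster_line (a point): middle of the dark line on top of the coaster; coaster axes
- tumbler: small pale blue glass tumbler standing upside down on the ledge, loose, 62 mm high, outer diameter 66 mm at the ledge (mouth) and 54 mm at the top, 140 g (varies); origin at the centre of its mouth, on the ledge, z up. It starts between the coaster and the serving edge, with its centre about 100 mm ahead of the coaster's
- cork_coaster: round cork coaster, 94 mm across, 8 mm thick, loose on the ledge about 240 mm to one side of the bamboo one (either side); origin at the centre of its underside; leave it alone
- sippy_cup: stainless steel sippy cup with a blue press-button lid, 72 mm across, 129 mm high, loose at the right (-y) end of the ledge; origin at the centre of its underside; leave it alone
- frosted_cup: frosted plastic cup, 74 mm across, 100 mm high, loose at the left (+y) end of the ledge; origin at the centre of its underside; leave it alone
- scoop: red plastic measuring scoop, loose on the ledge near the middle of its length, on the robot's half; bowl 42 mm across, 24 mm high, its flat handle reaching 94 mm towards -x of its own frame; origin under the bowl; leave it alone

How it is judged:
By the outcome, as a careful person would: the job done as asked, in the order asked, and still so for the second after the job is handed in, with the robot touching nothing.
It also fails if it takes over 69 s, if anything falls off the work surface, if the arm or the gripper's body presses on something with over 40 N, if the wrist force passes 120 N, or if a joint passes its speed limit or range.

## Working session

There is one attempt and no reset: what is moved stays moved. The work goes in short steps, Python scripts to look and compute and a shell command to move; the robot and the scene stay as the last step left them, time stands still between calls to the robot, and variables do not carry over. Pictures are saved under pics/ and viewed, and the job is handed in when it is done.

```bash
mkdir -p pics; cat > h.py <<'E'
import numpy as np,cv2
from workcell import sensors,camera,order
def snap(n,f):
    c=camera(n); cv2.imwrite('pics/'+f,c['pixels'][:,:,::-1]); np.savez('pics/'+f+'.npz',**{k:np.array(c[k]) for k in('pixels','intrinsics','extrinsics')}); return c
def load(f): return dict(np.load('pics/'+f+'.npz'))
def ray(c,uv,z):
    uv=np.atleast_2d(np.array(uv,float));K=np.array(c['intrinsics']);T=np.array(c['extrinsics'])
    d=np.c_[(uv[:,0]-K[0,2])/K[0,0],(uv[:,1]-K[1,2])/K[1,1],np.ones(len(uv))]@T[:3,:3].T
    o=T[:3,3]; return o+d*((z-o[2])/d[:,2])[:,None]
E
python3 - <<'E'
from h import *
for n in('top','scene'):
    c=snap(n,n+'0.png'); print(n,np.round(c['extrinsics'],3).tolist(),np.round(c['intrinsics'],1).tolist())
o=sensors.get_obs();print(o)
E
```

```text
top [[-0.069, -0.976, 0.206, 0.349], [-0.998, 0.069, -0.01, 0.044], [-0.004, -0.206, -0.978, 1.236], [0.0, 0.0, 0.0, 1.0]] [[473.9, 0.0, 270.3], [0.0, 473.9, 208.7], [0.0, 0.0, 1.0]]
scene [[-0.236, 0.735, -0.635, 1.323], [0.972, 0.172, -0.162, 0.214], [-0.01, -0.656, -0.755, 0.947], [0.0, 0.0, 0.0, 1.0]] [[535.7, 0.0, 291.2], [0.0, 535.7, 210.0], [0.0, 0.0, 1.0]]
{'clock': 0.1, 'joint_pos': array([ 1.11595642e+00,  2.41332392e-01,  3.90105977e-03,  1.33521640e+00,
       -1.37360669e-06,  1.57083844e+00]), 'joint_vel': array([ 0.00149319, -0.00286728,  0.00275821, -0.00131397,  0.00065965,
        0.00025967]), 'tau': array([ 4.61140662e-04, -3.73138475e+01,  2.53009737e+01,  1.08486868e-02,
        7.22930878e-06,  4.23764575e-06]), 'eef_pos': array([0.21947621, 0.44879066, 0.30312055]), 'tool_rot': array([ 2.25485083e-01,  9.74246181e-01, -9.02025223e-04, -2.08024880e-04]), 'ft_force': array([-0.01028534,  0.41826815, -0.09108164]), 'ft_torque': array([-0.03199629,  0.03926352, -0.05276536]), 'grip_width': 0.08529369282323954}
```

View pics/top0.png

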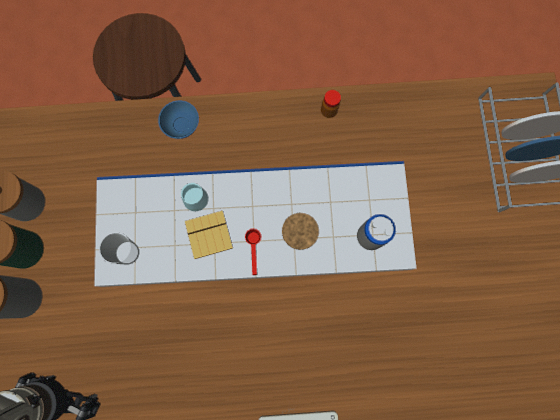

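View pics/scene0.png

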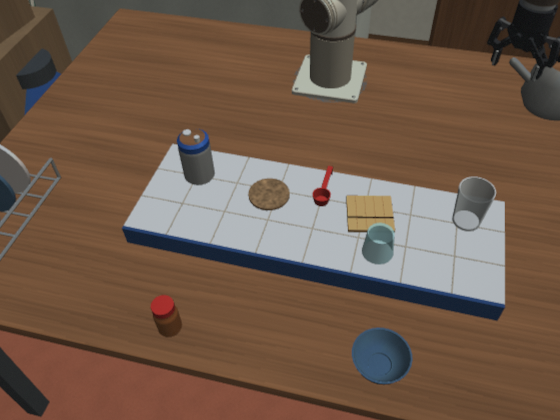

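The top view shows the bamboo coaster at about (209,235) and the tumbler at (194,196). The scoop bowl is at (253,237) and the cork at (300,231). The frosted cup is at (120,249), the sippy cup at (379,230), and the blue edge runs from (97,178) to (404,163).

```bash
cat >> h.py <<'E'
def edge(c):
    p=c['pixels'].astype(int);hsv=cv2.cvtColor(c['pixels'],cv2.COLOR_RGB2HSV)
    m=((hsv[...,0]>105)&(hsv[...,0]<125)&(hsv[...,1]>150)); m[:150]=0;m[190:]=0;m[:,:93]=0;m[:,410:]=0
    # per column: boundary blue -> wood at the upper side
    ys=[];xs=[]
    for u in range(100,402):
        r=np.where(m[:,u])[0]
        if len(r)>=2 and r.max()-r.min()<8: xs.append(u);ys.append((r.min(),r.max()))
    ys=np.array(ys,float);return np.array(xs),ys
def comp(m,a=60):
    n,l,s,ce=cv2.connectedComponentsWithStats(m.astype(np.uint8))
    i=1+np.argmax(s[1:,4]);return l==i
def coaster(c):
    hsv=cv2.cvtColor(c['pixels'],cv2.COLOR_RGB2HSV)
    m=(hsv[...,0]>=16)&(hsv[...,0]<32)&(hsv[...,1]>110)&(hsv[...,2]>135)
    m=cv2.morphologyEx(m.astype(np.uint8),cv2.MORPH_CLOSE,np.ones((7,7)))
    return comp(m)
E
python3 - <<'E'
from h import *
c=load('top0.png');p=c['pixels']
xs,ys=edge(c);print(len(xs),np.polyfit(xs,ys[:,0],1),np.polyfit(xs,ys[:,1],1))
print(p[163:180,150].tolist())
m=coaster(c);cn,_=cv2.findContours(m.astype(np.uint8),0,1)
k=max(cn,key=len);r=cv2.minAreaRect(k);print(r);print(np.round(ray(c,cv2.boxPoints(r),.06),4))
v=p.copy();v[m]=[255,0,255]
cv2.imwrite('pics/z0.png',cv2.resize(np.hstack([p[150:290,80:280],v[150:290,80:280]])[:,:,::-1],None,fx=2,fy=2,interpolation=0))
big=cv2.resize(p[160:280,150:300][:,:,::-1],None,fx=5,fy=5,interpolation=cv2.INTER_CUBIC);cv2.imwrite('pics/z1.png',big[:600])
E
```

```text
220 [-5.26991959e-02  1.82795072e+02] [-5.26991959e-02  1.83795072e+02]
[[125, 89, 52], [123, 84, 50], [124, 86, 55], [115, 78, 46], [116, 79, 48], [122, 82, 49], [127, 88, 56], [125, 86, 51], [126, 85, 51], [131, 90, 54], [142, 94, 54], [80, 79, 106], [33, 70, 123], [14, 58, 121], [154, 165, 180], [188, 196, 201], [189, 197, 200]]
((208.05804443359375, 234.39779663085938), (38.227291107177734, 39.12480163574219), 74.57783508300781)
[[0.5801 0.2512 0.06  ]
 [0.6003 0.1549 0.06  ]
 [0.5047 0.1342 0.06  ]
 [0.4853 0.229  0.06  ]]
```

View pics/z0.png

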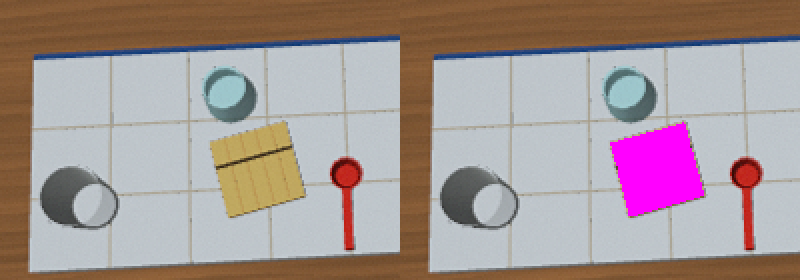

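View pics/z1.png

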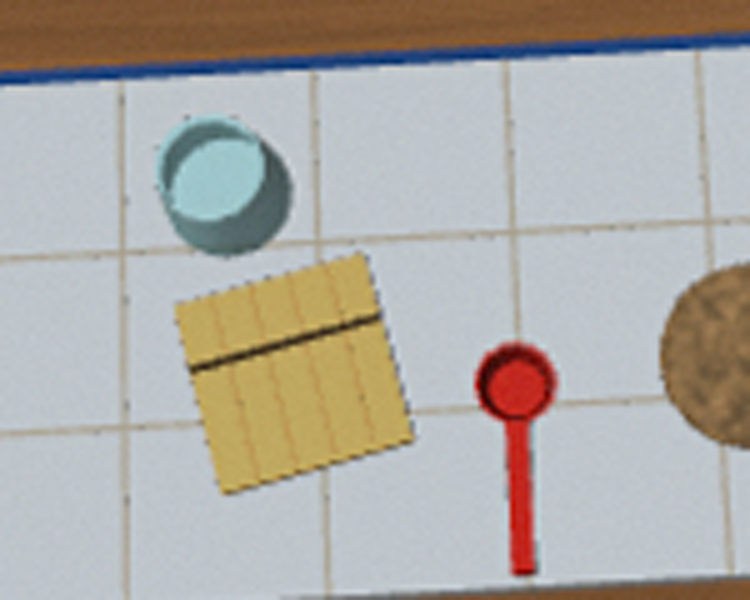

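```bash
cat >> h.py <<'E'
def subedge(c,us):
    p=c['pixels'].astype(float);out=[]
    base=-0.0527*us+182.8
    for u,b in zip(us,base):
        r0=int(b)-6; col=p[r0:r0+12,u,0]; w=np.median(col[:4]); k=np.argmin(col)
        # integrate wood->blue
        for i in range(k,0,-1):
            if col[i-1]>(w+col[k])/2>=col[i]:
                f=(col[i-1]-(w+col[k])/2)/(col[i-1]-col[i]);out.append((u,r0+i-1+f));break
    return np.array(out)
def frame(c,us=np.arange(102,400)):
    e=subedge(c,us);co=np.polyfit(e[:,0],e[:,1],1)
    for _ in range(4):
        r=abs(np.polyval(co,e[:,0])-e[:,1]);g=r<max(.3,2*np.median(r));co=np.polyfit(e[g,0],e[g,1],1)
    P=ray(c,[(105,np.polyval(co,105)),(398,np.polyval(co,398))],.05)[:,:2]
    t=P[0]-P[1];t/=np.linalg.norm(t)   # +y of ledge
    n=np.array([t[1],-t[0]])           # +x of ledge
    return P.mean(0),n,t,np.std(r[g])
def cpose(c):
    m=coaster(c);k=max(cv2.findContours(m.astype(np.uint8),0,1)[0],key=len)
    P=ray(c,k[:,0],.06)[:,:2].astype(np.float32)
    r=cv2.minAreaRect(P*1000);return np.array(r[0])/1000,r[1],r[2],cv2.boxPoints(r)/1000
E
python3 - <<'E'
from h import *
c=load('top0.png');p=c['pixels']
E,n,t,s=frame(c);print('edge',E,n,t,s,'ang',np.degrees(np.arctan2(n[1],n[0])))
C,sz,a,b=cpose(c);print('coaster',C,sz,a)
L=lambda q:np.round(1000*np.array([(np.array(q)[:2]-E)@n,(np.array(q)[:2]-E)@t]),1)
print('C in edge frame',L(C));[print(L(q)) for q in b]
hsv=cv2.cvtColor(p,cv2.COLOR_RGB2HSV)
# dark line
m=coaster(c);m=cv2.erode(m.astype(np.uint8),np.ones((3,3)))>0
d=m&(hsv[...,2]<110);yy,xx=np.where(d);Q=ray(c,np.c_[xx,yy],.06)[:,:2];vx,vy,x0,y0=cv2.fitLine(Q.astype(np.float32),2,0,.001,.001).ravel();print('line',len(Q),L((x0,y0)),'norm ang',np.degrees(np.arctan2(-vx*np.sign(vy),abs(vy))))
# tumbler top disk
m=comp((hsv[...,0]>85)&(hsv[...,0]<100)&(hsv[...,1]>35)&(hsv[...,2]>185));yy,xx=np.where(m);print(len(xx),xx.mean(),yy.mean(),xx.min(),xx.max(),yy.min(),yy.max());T=ray(c,(xx.mean(),yy.mean()),.112)[0];print('tumbler',T,L(T))
for nm,uv,z in(('scoop',(253.3,236.5),.074),('cork',(300.5,231),.058),('frost top',(127,252),.15),('handle end',(254.5,274.5),.07),('sippy',(380,229),.17),('frost base',(113,247),.06)): q=ray(c,uv,z)[0];print(nm,q,L(q))
o=sensors.get_obs();from scipy.spatial.transform import Rotation as R
print(R.from_quat(o['tool_rot']).as_matrix().round(3))
E
```

```text
edge [0.70871463 0.07253191] [ 0.99988232 -0.01534101] [0.01534101 0.99988232] 0.05236921214065242 ang -0.8790097089991369
coaster [0.54290985 0.19218045] (97.34945678710938, 96.98429107666016) 12.084592819213867
C in edge frame [-167.6  117.1]
[-225.9  153.4]
[-204.2   58.9]
[-109.3   80.8]
[-131.1  175.3]
line 49 [-152.6  121.2] norm ang 12.401202
215 193.0186046511628 195.44651162790697 184 201 188 203
tumbler [0.63223642 0.21837272 0.112     ] [-78.7 144.7]
scoop [0.52681815 0.0789989  0.074     ] [-182.     3.7]
cork [ 0.53490386 -0.03982243  0.058     ] [-172.1 -115. ]
frost top [0.49957535 0.36889502 0.15      ] [-213.7  293.1]
handle end [0.43366415 0.08199475 0.07      ] [-275.2    5.2]
sippy [ 0.50917301 -0.21267261  0.17      ] [-195.1 -288.2]
frost base [0.52703405 0.43062599 0.06      ] [-187.2  355.3]
[[-0.898  0.439 -0.001]
 [ 0.439  0.898 -0.002]
 [-0.    -0.002 -1.   ]]
```

```bash
cat >> h.py <<'E'
def L(q,E=np.array([.70871,.07253]),n=np.array([.99988232,-.01534101]),t=np.array([.01534101,.99988232])):
    q=np.array(q)[:2]-E; return np.round(1000*np.array([q@n,q@t]),1)
def W(X,Y): return np.array([.70871,.07253])+X/1000*np.array([.99988232,-.01534101])+Y/1000*np.array([.01534101,.99988232])
E
python3 - <<'E'
from h import *
c=load('top0.png')
for nm,uv,z in(('tum top',(192.6,193.6),.112),('tum base',(195.8,199),.05),('frost top',(113,247),.15),('frost base',(127,252),.05),('left end',(95,285),.05),('left end',(97,178),.05)): q=ray(c,uv,z)[0];print(nm,q.round(4),L(q))
s=load('scene0.png')
cv2.imwrite('pics/z2.png',cv2.resize(s['pixels'][170:290,330:490][:,:,::-1],None,fx=5,fy=5,interpolation=cv2.INTER_CUBIC))
E
```

```text
tum top [0.6369 0.2192 0.112 ] [-74.  145.6]
tum base [0.638  0.2212 0.05  ] [-73.  147.5]
frost top [0.5134 0.4011 0.15  ] [-200.3  325.5]
frost base [0.5134 0.3988 0.05  ] [-200.3  323.2]
left end [0.4368 0.4785 0.05  ] [-278.1  401.8]
left end [0.712  0.4753 0.05  ] [ -2.9 402.8]
```

View pics/z2.png

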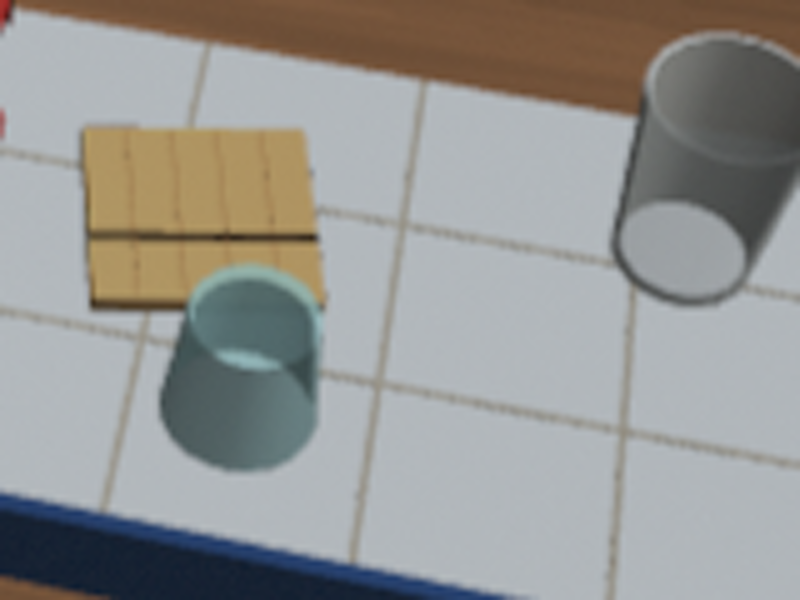

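```bash
python3 - <<'E'
from h import *
s=load('scene0.png')
for uv,z in (((381,234),.112),((330+240/5,170+408/5),.05)): q=ray(s,uv,z)[0];print(q,L(q))
print('pre-push W', W(-74,85),'side')
E
```

```text
[0.64109645 0.22326964 0.112     ] [-69.9 149.7]
[0.6382778  0.22391466 0.05      ] [-72.7 150.3]
pre-push W [0.63602269 0.15865523] side
```

```bash
python3 -m inch '[-0.5,-45,-8,0,1.3, -0.5,-90,-16,0,2.7, -0.5,-140,-24,0,4, -0.5,-190,-32,0,5.4, -0.5,-240,-40,0,6.8, -0.5,-290,-48,0,8.2, -0.5,-330,-56,0,9.6, -0.5,-360,-60,0,10.8]'
cat >> h.py <<'E'
from scipy.spatial.transform import Rotation as R
def go(X,Y,z,yaw):
    "shift in tool axes to bring TCP to ledge coords X,Y, height z, tool-y at ledge angle yaw deg"
    o=sensors.get_obs();M=R.from_quat(o['tool_rot']).as_matrix();d=M.T@(np.r_[W(X,Y),z]-o['eef_pos'])*1000
    y=np.degrees(np.arctan2(M[1,1],M[0,1]))+.879
    print('now',L(o['eef_pos']),o['eef_pos'].round(4),'yaw',round(y,2),'shift',d.round(1),'turn',round((y-yaw)/6,2),'F',o['ft_force'].round(1),'w',round(o['grip_width'],4),'t',o['clock'])
E
python3 -c "
from h import *
go(-73,80,.141,0)"
```

```text
clock: 0.9
eef_pos: [0.5185, 0.2347, 0.3032]
tool_rot: [0.715, 0.699, -0.001, 0.0]
ft_force: [-0.3, 1.2, 0.9]
grip_width: 0.0216
now [-192.7  159.3] [0.5185 0.2347 0.3032] yaw -0.44 shift [-78.2 120.4 162.2] turn -0.07 F [-0.3  1.2  0.9] w 0.0216 t 0.9
```

```bash
python3 -m inch '[-0.5,-25,40,0,0, -0.5,-52,80,0,0, -0.5,-78,119,0,-0.07, -0.5,-78,120,40,-0.07, -0.5,-78,120,80,-0.07, -0.5,-78,120,120,-0.07, -0.5,-78,120,145,-0.07, -0.5,-78,120,145,-0.07]'
python3 -c "
from h import *
go(-73,80,.141,0)
snap('scene','s1.png');snap('wrist','w1.png')"
```

```text
clock: 1.7
eef_pos: [0.6322, 0.1564, 0.153]
tool_rot: [0.71, 0.704, -0.005, -0.003]
ft_force: [-0.3, -0.9, -0.1]
grip_width: 0.0212
now [-77.8  82.7] [0.6322 0.1564 0.153 ] yaw 0.43 shift [-2.7  4.9 11.9] turn 0.07 F [-0.3 -0.9 -0.1] w 0.0212 t 1.7
```

View pics/s1.png

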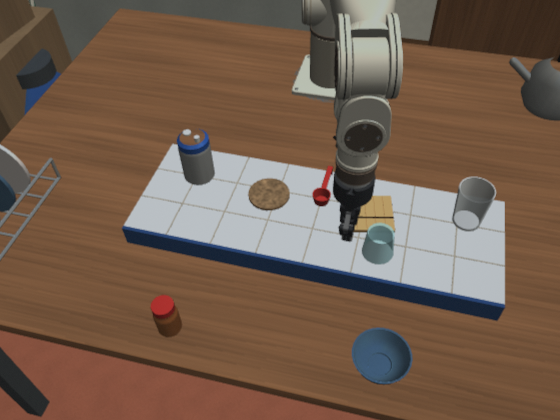

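View pics/w1.png

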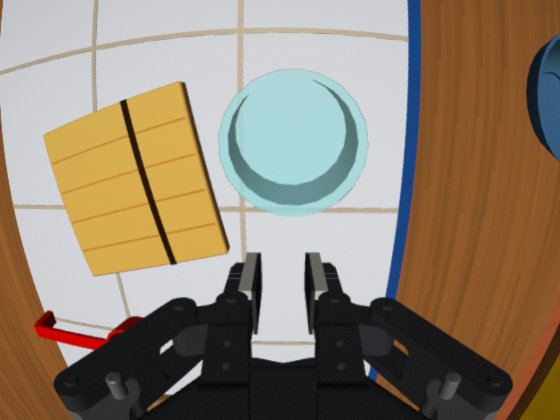

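```bash
python3 -m inch '[-0.5,0,0,8,0, -0.5,0,0,17,0, -0.5,0,0,17,0, -0.5,6,0,17,0, -0.5,12,0,17,0, -0.5,18,0,17,0, -0.5,24,0,17,0, -0.5,30,0,17,0]'
python3 -c "
from h import *
go(-73,195,.141,0)
snap('wrist','w2.png')"
```

```text
clock: 2.6
eef_pos: [0.6359, 0.1877, 0.1422]
tool_rot: [0.71, 0.704, -0.0, 0.001]
ft_force: [0.3, -1.0, 0.4]
grip_width: 0.0215
now [-74.5 114.1] [0.6359 0.1877 0.1422] yaw 0.45 shift [80.9  2.2  1.1] turn 0.07 F [ 0.3 -1.   0.4] w 0.0215 t 2.6
```

View pics/w2.png

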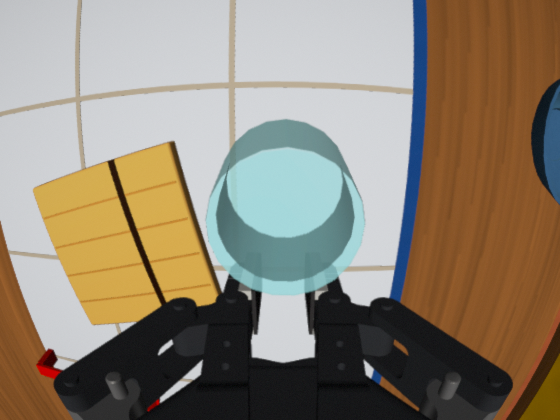

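Contact is just being made, centred between the two fingers, and the finger clears the coaster. Pushing on.

```bash
python3 -m inch '[-0.5,6,0,0,0.05, -0.5,12,0,0,0.05, -0.5,18,0,0,0.05, -0.5,24,0,0,0.05, -0.5,30,0,0,0.05, -0.5,36,0,0,0.05, -0.5,40,0,0,0.05, -0.5,40,0,0,0.05]'
python3 -c "
from h import *
go(-73,195,.141,0)
snap('wrist','w3.png')"
```

```text
clock: 3.45
eef_pos: [0.636, 0.2283, 0.1419]
tool_rot: [0.711, 0.703, 0.0, -0.0]
ft_force: [0.4, -1.0, 1.3]
grip_width: 0.0215
now [-75.1 154.7] [0.636  0.2283 0.1419] yaw 0.2 shift [40.3  2.2  0.9] turn 0.03 F [ 0.4 -1.   1.3] w 0.0215 t 3.45
```

View pics/w3.png

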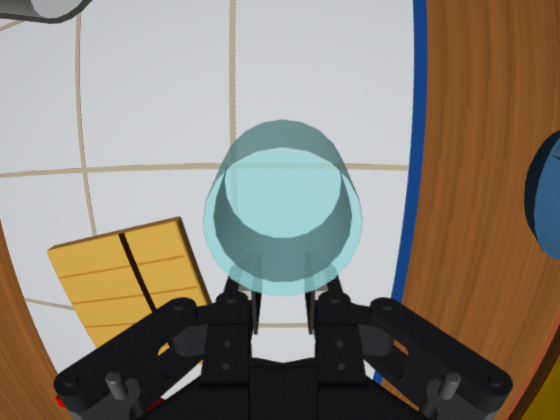

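```bash
python3 -m inch '[-0.5,7,0,0,0, -0.5,14,0,0,0, -0.5,21,0,0,0, -0.5,28,0,0,0, -0.5,35,0,0,0, -0.5,40,0,0,0, -0.5,43,0,0,0, -0.5,43,0,0,0]'
python3 -m inch '[-0.5,-10,0,0,0, -0.5,-25,0,0,0, -0.5,-40,0,0,0, -0.5,-40,0,-30,0, -0.5,-40,0,-75,0, -0.5,-40,0,-120,0, -0.5,-40,0,-160,0, -0.5,-40,0,-160,0]'
python3 -c "
from h import *
go(-270,117,.30,90)
snap('top','t4.png');snap('scene','s4.png')"
```

```text
clock: 4.3
eef_pos: [0.6365, 0.2711, 0.1418]
tool_rot: [0.711, 0.703, 0.0, -0.0]
ft_force: [0.1, -0.9, 0.4]
grip_width: 0.0214
clock: 5.1
eef_pos: [0.6384, 0.2292, 0.3105]
tool_rot: [0.712, 0.702, 0.006, 0.003]
ft_force: [1.0, 0.4, 1.1]
grip_width: 0.0215
now [-72.7 155.6] [0.6384 0.2292 0.3105] yaw 0.03 shift [ -38.5 -197.4    7.7] turn -14.99 F [1.  0.4 1.1] w 0.0215 t 5.1
```

View pics/s4.png

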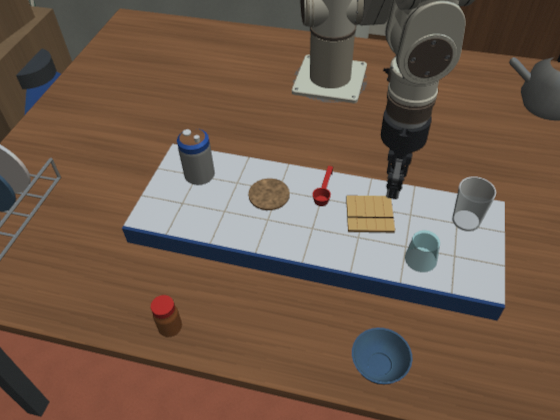

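View pics/t4.png

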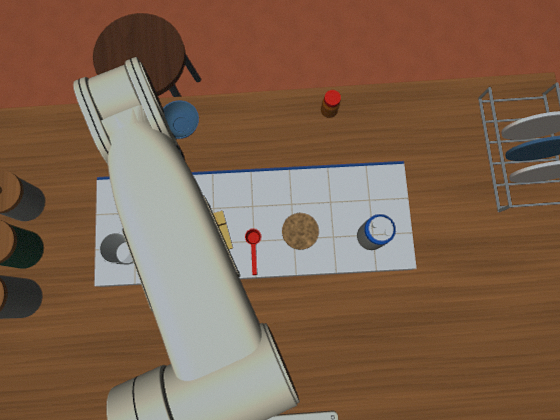

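The tumbler now stands at scene pixel (423,250), clear to the left, and the other things have not moved. Next I go behind the coaster with the fingers about 60 mm apart.

```bash
python3 -m inch '[0.41,-5,-25,0,-1.4, 0.41,-10,-50,0,-2.8, 0.41,-15,-75,0,-4.2, 0.41,-20,-100,0,-5.6, 0.41,-25,-125,0,-7, 0.41,-30,-150,0,-8.4, 0.41,-38,-170,0,-9.8, 0.41,-38,-179,0,-11]'
python3 -c "
from h import *
go(-252,117,.30,90)"
```

```text
clock: 6.0
eef_pos: [0.4537, 0.1927, 0.2998]
tool_rot: [0.212, 0.977, -0.002, -0.002]
ft_force: [-0.0, 0.2, 0.6]
grip_width: 0.0604
now [-256.8  116.3] [0.4537 0.1927 0.2998] yaw 66.4 shift [-4.1  2.6 -0.2] turn -3.93 F [-0.   0.2  0.6] w 0.0604 t 6.0
```

```bash
python3 -m inch '[0.41,0,0,0,-1.3, 0.41,0,0,0,-2.6, 0.41,0,0,0,-4, 0.41,0,0,40,-4, 0.41,0,0,85,-4, 0.41,0,0,130,-4, 0.41,0,0,160,-4, 0.41,0,0,160,-4]'
python3 -c "
from h import *
go(-252,117,.125,90)
snap('top','t5.png');snap('scene','s5.png');snap('wrist','w5.png')"
```

```text
clock: 6.8
eef_pos: [0.4518, 0.1919, 0.1359]
tool_rot: [0.007, 1.0, -0.003, -0.006]
ft_force: [0.0, -0.5, -0.5]
grip_width: 0.0599
now [-258.8  115.4] [0.4518 0.1919 0.1359] yaw 90.1 shift [-6.9  1.6 10.8] turn 0.02 F [ 0.  -0.5 -0.5] w 0.0599 t 6.8
```

View pics/w5.png

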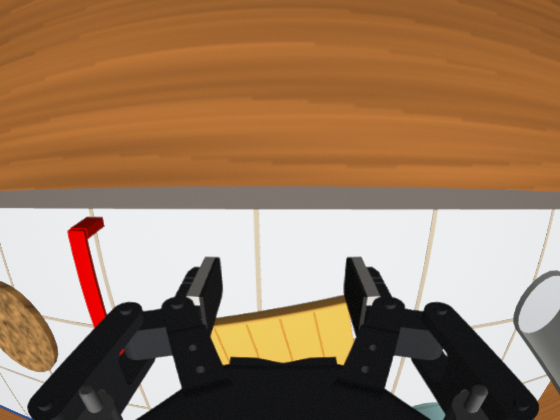

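View pics/t5.png

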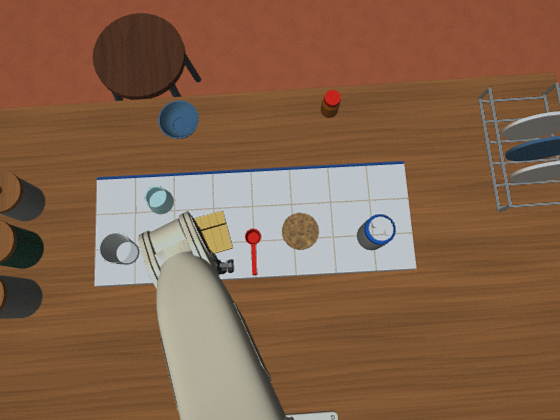

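View pics/s5.png

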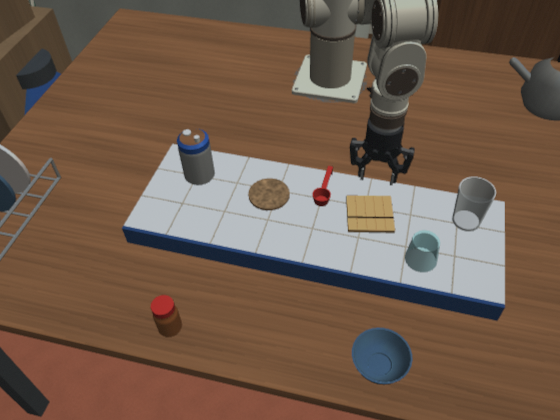

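```bash
python3 -m inch '[0.41,0,0,5,0, 0.41,0,0,10,0, 0.41,0,0,12,0, 0.41,0,0,14,0, 0.41,0,0,14,0]'
python3 -c "
from h import *
go(-252,117,.12,90)"; python3 -m inch '[0.41,0,0,1,0, 0.41,0,0,2,0, 0.41,0,0,2,0]'
python3 -m inch '[0.41,0,0,1,0, 0.41,0,0,2,0, 0.41,0,0,2,0]'
```

```text
clock: 7.45
eef_pos: [0.4565, 0.1946, 0.1278]
tool_rot: [0.006, 1.0, -0.0, -0.0]
ft_force: [0.1, -1.2, -0.4]
grip_width: 0.06
now [-254.   118.2] [0.4565 0.1946 0.1278] yaw 90.14 shift [-2.  -1.2  7.8] turn 0.02 F [ 0.1 -1.2 -0.4] w 0.06 t 7.45
clock: 7.75
eef_pos: [0.4566, 0.1947, 0.1258]
tool_rot: [0.006, 1.0, -0.0, -0.0]
ft_force: [-0.2, -0.8, 0.6]
grip_width: 0.0602
clock: 8.05
eef_pos: [0.4565, 0.1946, 0.1237]
tool_rot: [0.006, 1.0, -0.0, -0.0]
ft_force: [-0.5, 0.3, 0.3]
grip_width: 0.0599
```

```bash
for i in 1; do python3 -m inch '[0.41,0,0,1,0, 0.41,0,0,2,0, 0.41,0,0,2,0]'
python3 -m inch '[0.41,0,0,1,0, 0.41,0,0,1,0]'; done; python3 -c "
from h import *
snap('scene','s6.png');c=load('s6.png')
cv2.imwrite('pics/z6.png',cv2.resize(c['pixels'][130:230,320:440][:,:,::-1],None,fx=6,fy=6,interpolation=cv2.INTER_CUBIC))"
```

```text
clock: 8.35
eef_pos: [0.4565, 0.1946, 0.1218]
tool_rot: [0.006, 1.0, -0.0, -0.0]
ft_force: [1.1, 0.2, 0.4]
grip_width: 0.0601
clock: 8.55
eef_pos: [0.4565, 0.1946, 0.1208]
tool_rot: [0.006, 1.0, -0.0, -0.0]
ft_force: [1.0, 0.8, -0.0]
grip_width: 0.0605
```

View pics/z6.png

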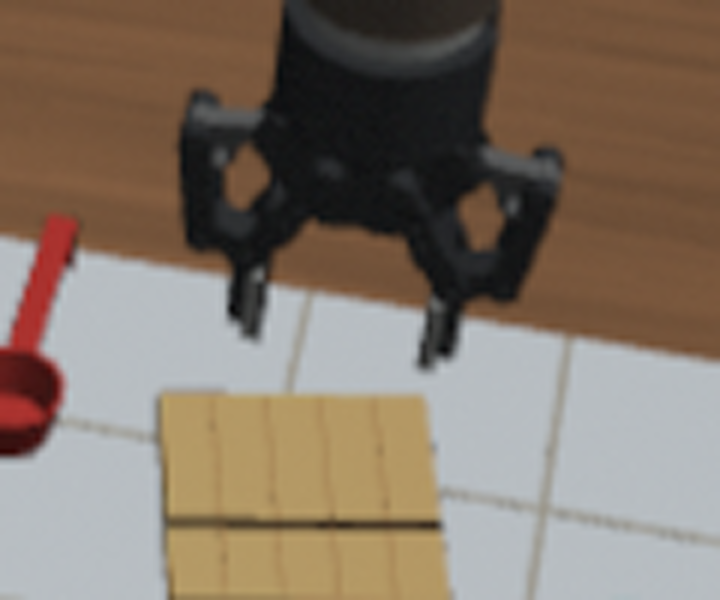

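```bash
python3 -c "
from h import *
c=load('s6.png');go(-252,117,.12,90)
for uv in((391.3,190.8),(362.2,185.8)):
  for z in(.05,.055,.06,.065):print(z,L(ray(c,uv,z)[0]))"
```

```text
now [-254.   118.2] [0.4565 0.1946 0.1208] yaw 90.14 shift [-2.  -1.2  0.8] turn 0.02 F [ 0.6 -0.2 -0.1] w 0.0602 t 8.6
0.05 [-251.4  154.3]
0.055 [-246.6  154.2]
0.06 [-241.8  154.2]
0.065 [-236.9  154.2]
0.05 [-250.9   87.3]
0.055 [-246.1   87.6]
0.06 [-241.3   88. ]
0.065 [-236.5   88.3]
```

```bash
python3 -m inch '[0.41,0,0,1,0, 0.41,0,0,2,0, 0.41,0,0,2,0]'
python3 -m inch '[0.41,0,0,1,0, 0.41,0,0,1,0, 0.41,0,0,1,0]'
python3 -m inch '[0.41,0,0,1,0, 0.41,0,0,1,0, 0.41,0,0,1,0]'
```

```text
clock: 8.9
eef_pos: [0.4565, 0.1946, 0.1187]
tool_rot: [0.006, 1.0, -0.0, -0.0]
ft_force: [-0.8, -0.5, 0.4]
grip_width: 0.0598
clock: 9.2
eef_pos: [0.4566, 0.1946, 0.1179]
tool_rot: [0.006, 1.0, -0.0, -0.0]
ft_force: [0.0, -0.6, 0.3]
grip_width: 0.0604
clock: 9.5
eef_pos: [0.4567, 0.1947, 0.1175]
tool_rot: [0.006, 1.0, 0.0, 0.0]
ft_force: [-1.0, -0.4, 5.4]
grip_width: 0.06
```

```bash
python3 -m inch '[0.41,0,0,-2,0, 0.41,0,0,-4,0, 0.41,-6,0,-4,0, 0.41,-12,0,-4,0, 0.41,-18,0,-4,0, 0.41,-24,0,-4,0, 0.41,-30,0,-4,0, 0.41,-36,0,-4,0]'
python3 -m inch '[0.41,-5,0,0,0, 0.41,-10,0,0,0, 0.41,-15,0,0,0, 0.41,-20,0,0,0, 0.41,-25,0,0,0, 0.41,-30,0,0,0, 0.41,-35,0,0,0, 0.41,-35,0,0,0]'
python3 -c "
from h import *
go(-76,117,.12,90)
snap('top','t7.png');snap('scene','s7.png')
c=load('t7.png');cv2.imwrite('pics/z7.png',cv2.resize(c['pixels'][160:280,100:260][:,:,::-1],None,fx=5,fy=5,interpolation=cv2.INTER_CUBIC))"
```

```text
clock: 10.3
eef_pos: [0.4931, 0.1942, 0.1208]
tool_rot: [0.006, 1.0, 0.0, -0.0]
ft_force: [-0.7, 0.8, -0.5]
grip_width: 0.0601
clock: 11.1
eef_pos: [0.5285, 0.1937, 0.121]
tool_rot: [0.007, 1.0, 0.0, 0.001]
ft_force: [-1.1, 0.2, 0.0]
grip_width: 0.0601
now [-182.   118.4] [0.5285 0.1937 0.121 ] yaw 90.12 shift [-106.    -1.7    1.1] turn 0.02 F [-1.1  0.2  0. ] w 0.0601 t 11.1
```

View pics/z7.png

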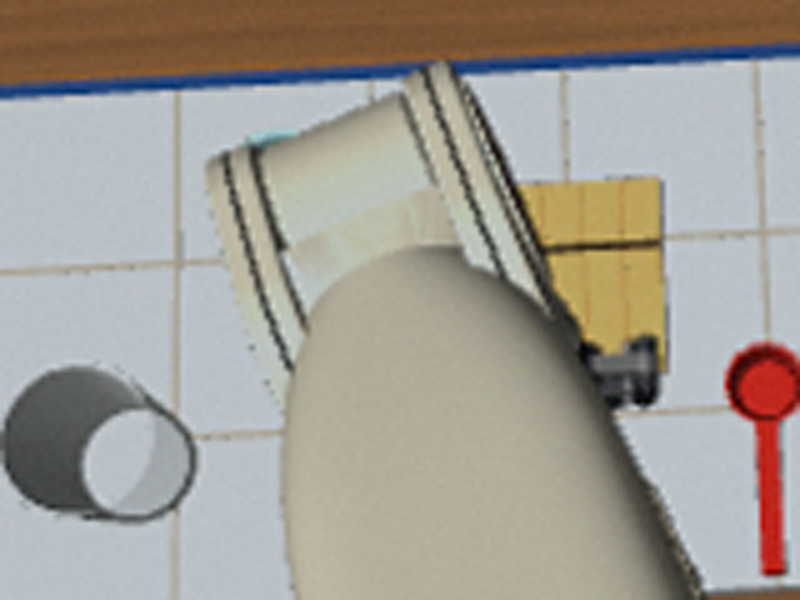

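View pics/s7.png

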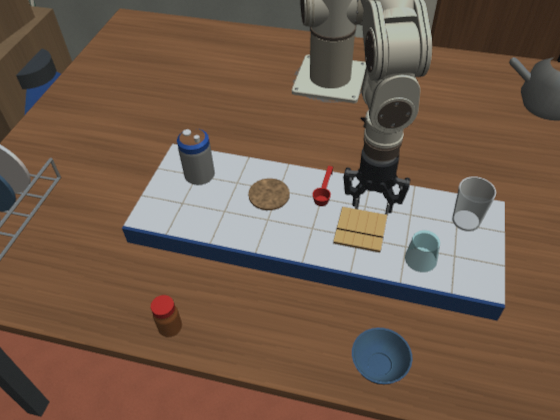

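```bash
python3 -c "
from h import *
c=load('t7.png')
for uv in((232,195.6),(204.5,196.8),(232,208.3),(210,209.3),(232.8,234)):print(L(ray(c,uv,.06)[0]))
s=load('s7.png')
cv2.imwrite('pics/z8.png',cv2.resize(s['pixels'][170:290,310:470][:,:,::-1],None,fx=5,fy=5,interpolation=cv2.INTER_CUBIC))"
```

```text
[-71.6  53.5]
[-70.9 123.7]
[-104.7   54.7]
[-104.2  110.6]
[-170.7   55.2]
```

View pics/z8.png

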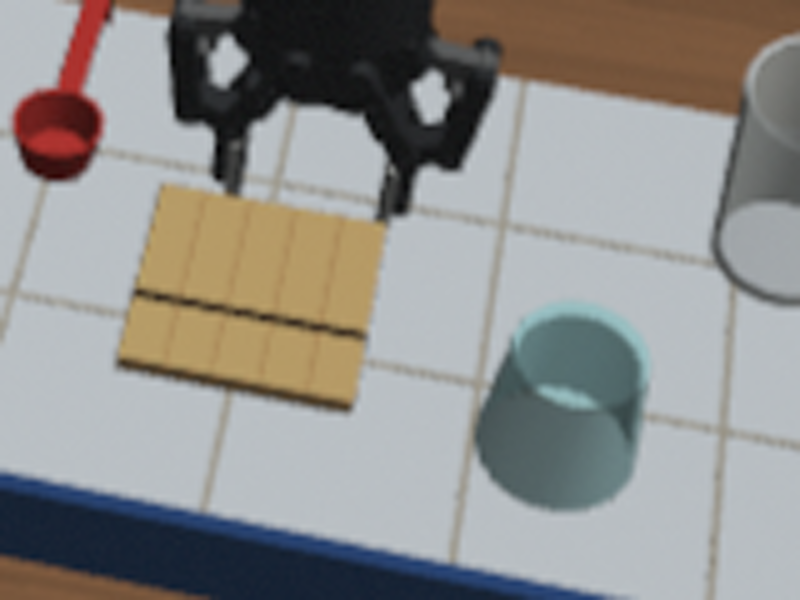

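Coaster is nearly square and both fingers touch its rear, but they sit about 14 mm off-centre. I'll back off, recentre and continue.

```bash
python3 -m inch '[0.41,4,0,0,0, 0.41,8,0,0,0, 0.41,8,-7,0,0, 0.41,8,-14,0,0, 0.41,8,-14,0,0, 0.41,4,-14,0,0, 0.41,0,-14,0,0, 0.41,-4,-14,0,0]'
python3 -m inch '[0.41,-5,0,0,0, 0.41,-10,0,0,0, 0.41,-15,0,0,0, 0.41,-20,0,0,0, 0.41,-25,0,0,0, 0.41,-30,0,0,0, 0.41,-35,0,0,0, 0.41,-40,0,0,0]'
python3 -m inch '[0.41,-5,0,0,0, 0.41,-10,0,0,0, 0.41,-15,0,0,0, 0.41,-20,0,0,0, 0.41,-25,0,0,0, 0.41,-30,0,0,0, 0.41,-35,0,0,0, 0.41,-35,0,0,0]'
python3 -c "
from h import *
go(-76,104,.121,90)
snap('top','t9.png');snap('scene','s9.png')
c=load('t9.png');cv2.imwrite('pics/z9.png',cv2.resize(c['pixels'][150:270,120:280][:,:,::-1],None,fx=5,fy=5,interpolation=cv2.INTER_CUBIC))
c=load('s9.png');cv2.imwrite('pics/z10.png',cv2.resize(c['pixels'][190:310,290:450][:,:,::-1],None,fx=5,fy=5,interpolation=cv2.INTER_CUBIC))"
```

```text
clock: 12.0
eef_pos: [0.5318, 0.1798, 0.121]
tool_rot: [0.006, 1.0, 0.0, -0.0]
ft_force: [-1.6, 0.2, 1.1]
grip_width: 0.06
clock: 12.8
eef_pos: [0.5719, 0.1791, 0.1208]
tool_rot: [0.006, 1.0, 0.0, 0.0]
ft_force: [-1.3, -0.7, 0.6]
grip_width: 0.0602
clock: 13.6
eef_pos: [0.6073, 0.1787, 0.1209]
tool_rot: [0.007, 1.0, 0.0, 0.001]
ft_force: [-0.6, 0.4, -0.3]
grip_width: 0.0602
now [-103.   104.6] [0.6073 0.1787 0.1209] yaw 90.12 shift [-27.   -0.7  -0. ] turn 0.02 F [-0.6  0.4 -0.3] w 0.0602 t 13.6
```

View pics/z9.png

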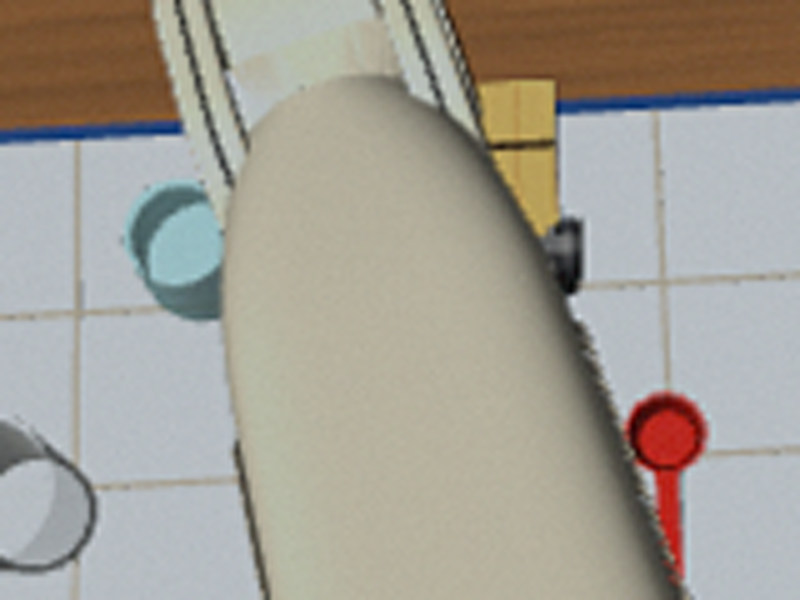

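View pics/z10.png

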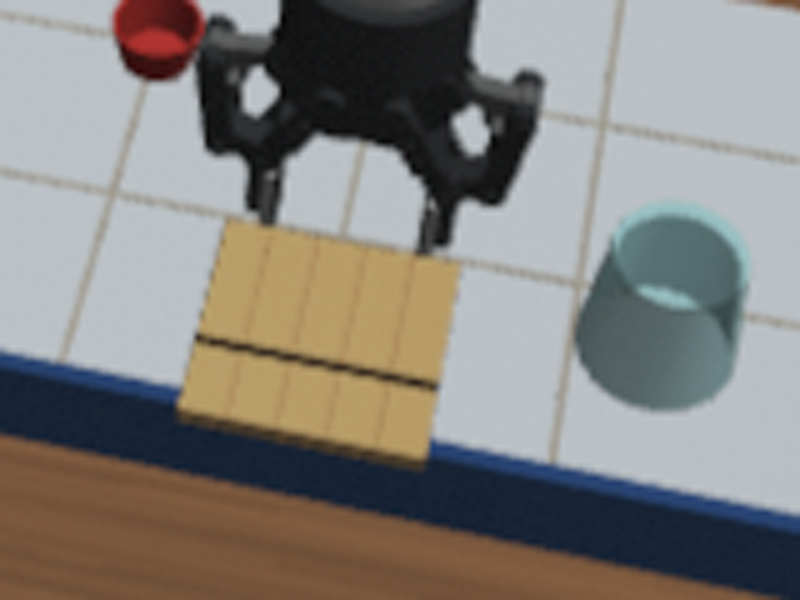

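```bash
python3 -m inch '[0.41,-4,0,0,0, 0.41,-8,0,0,0, 0.41,-12,0,0,0, 0.41,-16,0,0,0, 0.41,-19,0,0,0, 0.41,-21,0,0,0, 0.41,-22,0,0,0, 0.41,-22,0,0,0]'
python3 -c "
from h import *
go(-76,104,.121,90)"
python3 -m inch '[0.41,10,0,0,0, 0.41,25,0,0,0, 0.41,60,0,-30,0, 0.41,100,0,-80,0, 0.41,150,0,-120,0, 0.41,200,0,-150,0, 0.41,240,0,-150,0, 0.41,240,0,-150,0]'
python3 -c "
from h import *
go(-76,104,.121,90)
snap('top','t11.png');c=load('t11.png');cv2.imwrite('pics/z11.png',cv2.resize(c['pixels'][150:270,120:280][:,:,::-1],None,fx=5,fy=5,interpolation=cv2.INTER_CUBIC))"
```

```text
clock: 14.5
eef_pos: [0.6286, 0.1784, 0.1209]
tool_rot: [0.006, 1.0, 0.0, 0.0]
ft_force: [0.2, 0.2, 0.5]
grip_width: 0.0604
now [-81.7 104.7] [0.6286 0.1784 0.1209] yaw 90.14 shift [-5.7 -0.7 -0.1] turn 0.02 F [0.2 0.2 0.5] w 0.0604 t 14.5
clock: 15.3
eef_pos: [0.3856, 0.1814, 0.2729]
tool_rot: [0.006, 1.0, 0.001, 0.001]
ft_force: [0.4, -0.1, -0.4]
grip_width: 0.0604
now [-324.7  103.9] [0.3856 0.1814 0.2729] yaw 90.2 shift [-248.4   -0.9  152.4] turn 0.03 F [ 0.4 -0.1 -0.4] w 0.0604 t 15.3
```

View pics/z11.png

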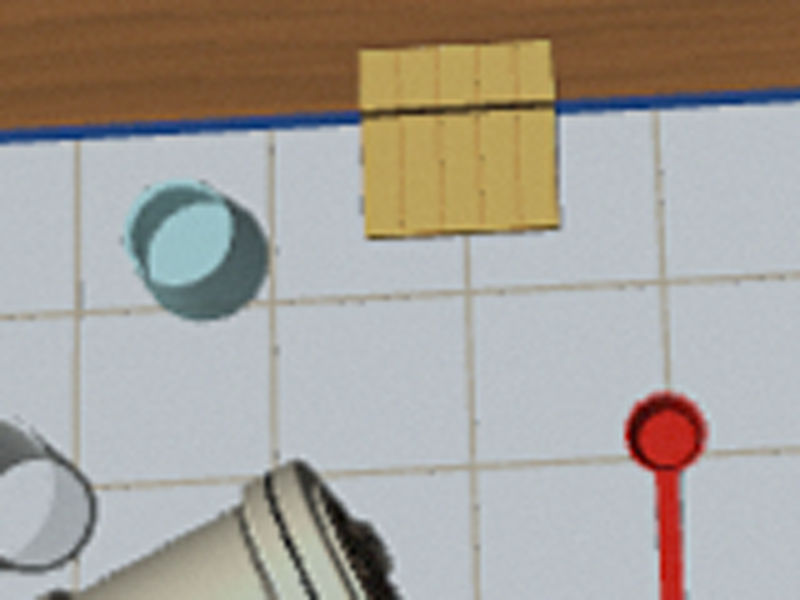

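```bash
cat >> h.py <<'E'
def measure(f,z=.06):
    c=load(f);us=np.r_[102:185,240:400];E,n,t,s=frame(c,us)
    p=c['pixels'].astype(float).sum(2)
    C,sz,a,b=cpose(c);l=lambda q:np.array([(q-E)@n,(q-E)@t])*1000
    cl=l(C);print('edge fit',s,'coaster centre',cl.round(2),sz,'corners',[l(q).round(1).tolist() for q in b])
    # dark line subpixel: darkness-weighted centroid per column
    uvs=[]
    o=np.linalg.inv(c['extrinsics']);K=c['intrinsics']
    def px(q):
        v=o@np.r_[q,z,1];v=v[:3]/v[2];return (K@v)[:2]
    for s_ in np.linspace(-42,42,35):
        # find min darkness within expected 8..22 mm ahead of centre
        X=np.linspace(cl[0]+5,cl[0]+25,60);W_=[px(E+(x*n+(cl[1]+s_)*t)/1000) for x in X]
        v=cv2.remap(p.astype(np.float32),np.array([[w[0] for w in W_]],np.float32),np.array([[w[1] for w in W_]],np.float32),cv2.INTER_LINEAR)[0]
        d=np.clip(np.median(v)-40-v,0,None);k=np.argmax(d);d[abs(np.arange(60)-k)>12]=0
        if d.sum()>100: uvs.append((s_,(d*X).sum()/d.sum()))
    uvs=np.array(uvs);co=np.polyfit(uvs[:,0],uvs[:,1],1);print('line X at centre',co[1].round(2),'tilt deg',np.degrees(np.arctan(-co[0])).round(2),'n',len(uvs),'sd',np.std(uvs[:,1]-np.polyval(co,uvs[:,0])).round(2))
E
python3 -c "
from h import *
measure('t11.png');measure('top0.png')"
```

```text
edge fit 0.05063366767839114 coaster centre [-19.4  106.01] (101.4859390258789, 99.47057342529297) corners [[-69.0, 55.2], [30.4, 55.4], [30.2, 156.9], [-69.2, 156.6]]
line X at centre -4.37 tilt deg 0.14 n 35 sd 0.21
edge fit 0.050824329789685464 coaster centre [-167.65  117.08] (97.34945678710938, 96.98429107666016) corners [[-226.0, 153.4], [-204.2, 58.9], [-109.3, 80.7], [-131.1, 175.3]]
line X at centre -151.78 tilt deg 12.45 n 35 sd 0.33
```

```bash
python3 -m inch '[0.41,-45,0,0,0, 0.41,-90,0,20,0, 0.41,-130,0,50,0, 0.41,-170,0,90,0, 0.41,-200,0,125,0, 0.41,-218,0,150,0, 0.41,-224,0,150,0, 0.41,-224,0,150,0]'
python3 -m inch '[0.41,-4,0,0,0, 0.41,-8,0,0,0, 0.41,-12,0,0,0, 0.41,-15,0,0,0, 0.41,-17,0,0,0, 0.41,-19,0,0,0, 0.41,-20.5,0,0,0, 0.41,-20.5,0,0,0]'
python3 -c "
from h import *
go(-77,104,.121,90)"
python3 -m inch '[0.41,10,0,0,0, 0.41,25,0,0,0, 0.41,60,0,-30,0, 0.41,100,0,-80,0, 0.41,150,0,-120,0, 0.41,200,0,-150,0, 0.41,240,0,-150,0, 0.41,240,0,-150,0]'
python3 -c "
from h import *
snap('top','t12.png');measure('t12.png');snap('scene','s12.png')
c=load('s12.png');cv2.imwrite('pics/z12.png',cv2.resize(c['pixels'][200:300,290:450][:,:,::-1],None,fx=5,fy=5,interpolation=cv2.INTER_CUBIC))"
```

```text
clock: 16.15
eef_pos: [0.6137, 0.1784, 0.1201]
tool_rot: [0.007, 1.0, -0.0, 0.0]
ft_force: [0.0, -0.7, -0.5]
grip_width: 0.0604
clock: 16.95
eef_pos: [0.633, 0.1784, 0.1209]
tool_rot: [0.006, 1.0, 0.0, 0.0]
ft_force: [-0.0, -0.4, 0.7]
grip_width: 0.0601
now [-77.3 104.7] [0.633  0.1784 0.1209] yaw 90.14 shift [-0.3 -0.7 -0.1] turn 0.02 F [-0.  -0.4  0.7] w 0.0601 t 16.95
clock: 17.75
eef_pos: [0.3903, 0.1813, 0.2728]
tool_rot: [0.006, 1.0, 0.001, 0.001]
ft_force: [0.9, 0.2, -0.4]
grip_width: 0.0605
edge fit 0.05323635011080056 coaster centre [-15.05 105.73] (101.12576293945312, 99.45201873779297) corners [[-64.7, 55.1], [34.8, 55.3], [34.6, 156.4], [-64.9, 156.2]]
line X at centre -0.1 tilt deg 0.3 n 35 sd 0.22
```

View pics/z12.png

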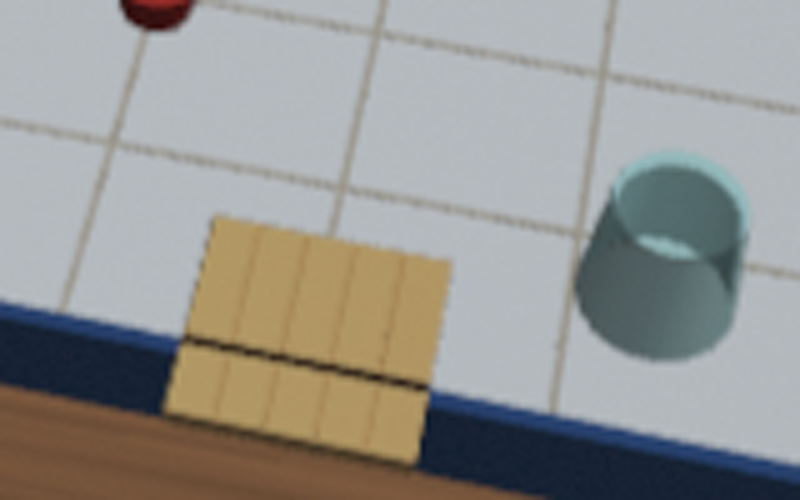

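View pics/t12.png

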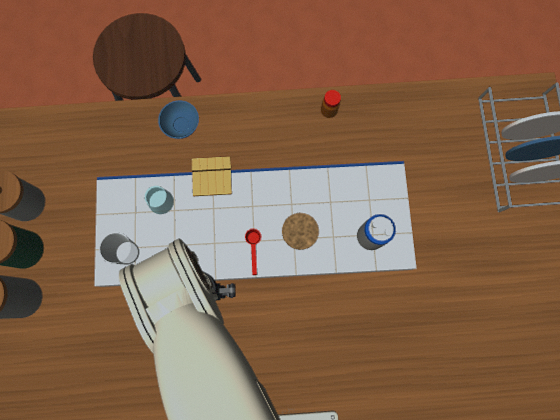

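Top view gives the line at -0.1 mm with a 0.3° tilt, and everything else looks unmoved. I'll cross-check with the scene camera.

```bash
python3 - <<'E'
from h import *
c=load('s12.png');p=c['pixels'].astype(float)
# nosing top: bright blue -> dark blue face boundary, columns away from coaster
pts=[]
g=p[...,2]
for u in list(range(240,318))+list(range(382,470)):
    r=200
    col=g[:,u];b=np.array([x[2]-x[0] for x in p[:,u]])
    rows=np.where((b>45))[0];rows=rows[(rows>225)&(rows<300)]
    if len(rows)<4: continue
    k=rows.min(); br=col[k+0:k+3].max(); dk=np.median(col[k+6:k+10]); 
    for i in range(k+1,k+7):
        h=(np.median(col[k+1:k+2])+dk)/2
        if col[i]>h>=col[i+1]: pts.append((u,i+(col[i]-h)/(col[i]-col[i+1])));break
pts=np.array(pts);co=np.polyfit(pts[:,0],pts[:,1],1)
for _ in range(4):
    r=abs(np.polyval(co,pts[:,0])-pts[:,1]);k=r<max(.4,2*np.median(r));co=np.polyfit(pts[k,0],pts[k,1],1)
print(k.sum(),len(pts),co)
P=ray(c,[(u,np.polyval(co,u)) for u in(240,470)],.05)[:,:2]
t=P[1]-P[0];t/=np.linalg.norm(t);n=np.array([t[1],-t[0]]);print('edge angle',np.degrees(np.arctan2(n[1],n[0])))
Q=[]
for u in range(331,373):
    y0=268+(u-328)*(277.2-268.2)/(375.5-327);rows=np.arange(int(y0)-3,int(y0)+5);v=p[rows,u].sum(1);d=np.clip(np.max(v)*.75-v,0,None)
    if d.sum()>0:Q.append((u,(d*rows).sum()/d.sum()))
q=ray(c,Q,.06)[:,:2];X=(q-P[0])@n*1000;Y=(q-P[0])@t*1000
f=np.polyfit(Y,X,1);print('line X',X.mean(),'tilt',np.degrees(-f[0]),X.std())
for s in('top0.png','t12.png'):
    pass
a=load('top0.png')['pixels'].astype(int);b=load('t12.png')['pixels'].astype(int)
d=abs(a-b).sum(2)
for nm,(y,x,s) in dict(scoop=(237,253,9),cork=(231,300,20),sippy=(231,376,20),frost=(248,113,12)).items(): print(nm,(d[y-s:y+s,x-s:x+s]>90).sum())
o=sensors.get_obs();print(o['clock'])
E
```

```text
48 48 [  0.20721753 203.04170694]
edge angle -0.9285531925897046
line X -1.4708885186906004 tilt 0.12653623670464817 0.14620431922384836
scoop 0
cork 0
sippy 0
frost 0
17.85
```

```bash
python3 -c "
from h import *
print(order.job_done())"
```

```text
the job is handed in; nothing more can be done
None
```

I've handed the job in: the tumbler is out of the way and the coaster sits at the serving edge with its dark line over it. It took about 18 s on the robot's clock, and handing in gave no verdict.

- **Tumbler:** I pushed it about 85 mm to the left along the ledge. It is standing upright, clear of the coaster.
- **Coaster:** I pushed it on its rear side with both fingers. I backed off once to recentre, then once more to measure, and finished with a 4.5 mm correction.
- **Line position:** The top camera puts the line 0.1 mm short of the edge, turned 0.3°. The scene camera puts it 1.5 mm short, turned 0.1°. They disagree by 1.4 mm, within the 2 mm calibration, and the scene camera's edge is the less sharp of the two, so I left it there.
- **Other things:** The scoop, cork coaster, sippy cup and frosted cup show no change between the first and last top pictures. The robot was clear of everything when I handed in.
- **Forces:** The highest force I read was about 5 N, when I touched the fingertips to the ledge to find its height.

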